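Find the soft foot of a machine base plate and press its shim flat

TASK

One corner of the aluminium base plate rocks: press down on its ears one after another with a fingertip until you find the one that gives. Then press that corner's shim tab down flat, leaving the other three tabs standing. Only press: do not pick up or shift the plate, and leave the things around it alone.

Things in the scene. Friction and masses are not known exactly. Their poses are not given: they have to be found in the camera images.
- plate: Loose aluminium machine base plate, 170 x 120 x 12 mm, about 2.2 kg, with four ears flush with it (36 mm along x, 55 along y) standing out at its two sides, each over a steel foot. Origin: centre of its underside, 39 mm above the bench. x runs along the 170 mm, towards the end with a steel stop bar 16 mm high; y to its left, z up. Ear centres: x = +-65, y = +-95 mm.
- collar: Bystander: loose steel ring 52 mm across, 22 mm high, lying on the middle of the plate; origin at the centre of its underside. Leave it there.
- nut: Bystander: loose steel nut 28 mm across, 13 mm high, lying on the dark bed plate near the -x end of the aluminium plate; origin at the centre of its underside.
- sprayer: Bystander: orange spray bottle 72 mm across, 180 mm high, standing on the bench left of the work; origin at the centre of its underside.
- screwdriver: Bystander: screwdriver lying on the bench right of the work.
- marker: Bystander: white marker pen, 120 mm long, lying on the bench left of the work.
- workpiece: Bystander: machined aluminium block 70 x 50 mm, 50 mm high, standing on the bench right of the work; origin at the centre of its underside.
- ear_a (a point): Centre of the top of the ear over foot A with the plate level: a fixed point 51 mm above the bench (it does not follow the plate). Any foot may be at any corner. Three feet are solid. One is springy: 4 to 8 N push its ear 4.5 mm down, the opposite ear rises, and it springs back when let go, until its shim is flat and carries it.
- shim_a (a joint): Hinge of the shim of foot A: -0.02 to 0.08 rad at the start (tab up), growing as it is pressed, 0.8 = flat. It stays where it is left; 4 to 6 N down on the tab near its end swings it down. The hinge line runs along the plate's y, 4 mm to the -x side of the ear centre, 14 mm above the bench. Flat, its cam carries the ear; on a solid foot it jams at 0.4.
- tab_a (a point): Upper edge of the free end of shim A: an oily, slippery steel tab 22 mm wide, 3 thick, 56 from hinge to end, that slopes up from under its ear towards the plate's -x. This end is 51 to 57 mm up; flat, 16 mm, and 60 mm from the ear centre. The ear ends 18 mm from its centre: a tip going straight down 40 mm to the -x side of the ear centre clears it and stays on the tab.
- ear_b (a point): Centre of the top of the ear over foot B with the plate level: a fixed point 51 mm above the bench (it does not follow the plate). Any foot may be at any corner. Three feet are solid. One is springy: 4 to 8 N push its ear 4.5 mm down, the opposite ear rises, and it springs back when let go, until its shim is flat and carries it.
- shim_b (a joint): Hinge of the shim of foot B: -0.02 to 0.08 rad at the start (tab up), growing as it is pressed, 0.8 = flat. It stays where it is left; 4 to 6 N down on the tab near its end swings it down. The hinge line runs along the plate's y, 4 mm to the -x side of the ear centre, 14 mm above the bench. Flat, its cam carries the ear; on a solid foot it jams at 0.4.
- tab_b (a point): Upper edge of the free end of shim B: an oily, slippery steel tab 22 mm wide, 3 thick, 56 from hinge to end, that slopes up from under its ear towards the plate's -x. This end is 51 to 57 mm up; flat, 16 mm, and 60 mm from the ear centre. The ear ends 18 mm from its centre: a tip going straight down 40 mm to the -x side of the ear centre clears it and stays on the tab.
- ear_c (a point): Centre of the top of the ear over foot C with the plate level: a fixed point 51 mm above the bench (it does not follow the plate). Any foot may be at any corner. Three feet are solid. One is springy: 4 to 8 N push its ear 4.5 mm down, the opposite ear rises, and it springs back when let go, until its shim is flat and carries it.
- shim_c (a joint): Hinge of the shim of foot C: -0.02 to 0.08 rad at the start (tab up), growing as it is pressed, 0.8 = flat. It stays where it is left; 4 to 6 N down on the tab near its end swings it down. The hinge line runs along the plate's y, 4 mm to the -x side of the ear centre, 14 mm above the bench. Flat, its cam carries the ear; on a solid foot it jams at 0.4.
- tab_c (a point): Upper edge of the free end of shim C: an oily, slippery steel tab 22 mm wide, 3 thick, 56 from hinge to end, that slopes up from under its ear towards the plate's -x. This end is 51 to 57 mm up; flat, 16 mm, and 60 mm from the ear centre. The ear ends 18 mm from its centre: a tip going straight down 40 mm to the -x side of the ear centre clears it and stays on the tab.
- ear_d (a point): Centre of the top of the ear over foot D with the plate level: a fixed point 51 mm above the bench (it does not follow the plate). Any foot may be at any corner. Three feet are solid. One is springy: 4 to 8 N push its ear 4.5 mm down, the opposite ear rises, and it springs back when let go, until its shim is flat and carries it.
- shim_d (a joint): Hinge of the shim of foot D: -0.02 to 0.08 rad at the start (tab up), growing as it is pressed, 0.8 = flat. It stays where it is left; 4 to 6 N down on the tab near its end swings it down. The hinge line runs along the plate's y, 4 mm to the -x side of the ear centre, 14 mm above the bench. Flat, its cam carries the ear; on a solid foot it jams at 0.4.
- tab_d (a point): Upper edge of the free end of shim D: an oily, slippery steel tab 22 mm wide, 3 thick, 56 from hinge to end, that slopes up from under its ear towards the plate's -x. This end is 51 to 57 mm up; flat, 16 mm, and 60 mm from the ear centre. The ear ends 18 mm from its centre: a tip going straight down 40 mm to the -x side of the ear centre clears it and stays on the tab.

How it is judged (in metres and radians):
On the way, in this order (a step that is already met when the one before it is completed fails the run):
1. the rocking ear has been pressed down by the fingers so that the plate visibly tilts (over about 1.1 degrees, 2 mm at the ear) (angle between plate's own z axis and vertical above 0.02 rad and contact force between the fingers and plate above 1 N), for 0.06 s.
2. the shim tab of that corner has been pressed down flat (value of joint any of shim_a, shim_b, shim_c, shim_d above 0.68 rad), for 0.2 s.
At the end, for the whole second after the job is handed in: One shim, which can only be the rocking corner's, is flat (beyond 0.68 rad), the other three tabs still stand (below 0.25 rad), the plate lies level (within 0.015 rad), at rest and within 12 mm of where it was; every bystander is within 30 mm of where it was and the spray bottle is upright (((value of joint shim_a above 0.68 rad and value of joint each of shim_b, shim_c, shim_d below 0.25 rad) or (value of joint shim_b above 0.68 rad and value of joint each of shim_a, shim_c, shim_d below 0.25 rad) or (value of joint shim_c above 0.68 rad and value of joint each of shim_a, shim_b, shim_d below 0.25 rad) or (value of joint shim_d above 0.68 rad and value of joint each of shim_a, shim_b, shim_c below 0.25 rad)) and angle between plate's own z axis and vertical below 0.015 rad and distance of plate from where it was at the start of the episode below 0.012 m and linear speed of plate below 0.02 m/s and distance of each of collar, nut, sprayer, screwdriver, marker, workpiece from where it was at the start of the episode below 0.03 m and angle between sprayer's own z axis and vertical below 0.2 rad); the robot touches nothing.
It fails at once if more than one shim is pressed down (two beyond 0.3 rad) (value of joint each of shim_a, shim_b above 0.3 rad or value of joint each of shim_a, shim_c above 0.3 rad or value of joint each of shim_a, shim_d above 0.3 rad or value of joint each of shim_b, shim_c above 0.3 rad or value of joint each of shim_b, shim_d above 0.3 rad or value of joint each of shim_c, shim_d above 0.3 rad).
It fails at once if the plate is lifted (its centre more than 10 mm up), tipped (over 0.1 rad) or shifted (more than 20 mm) (height (world z) of plate above 0.0493 m or angle between plate's own z axis and vertical above 0.1 rad or distance of plate from where it was at the start of the episode above 0.02 m).
It fails at once if a bystander is moved or lifted by more than 40 mm (distance of any of collar, nut, sprayer, screwdriver, marker, workpiece from where it was at the start of the episode above 0.04 m).
It also fails if it takes over 58 s, if anything falls off the work surface, if the arm or the gripper's body presses on something with over 40 N, if the wrist force passes 120 N, or if a joint passes its speed limit or range.

ROBOT

A 6-joint arm with a two-finger parallel gripper is mounted at the origin on the work surface. World frame = base frame: x ahead of the robot, y to its left, z up, the work surface at z = 0. Lengths are in m, angles in degrees, forces in N, time in s.
With the tool pointing down it reaches from about 0.225 to 0.875 m from the base axis. Payload 3.4 kg.
Tool frame: the origin (TCP) lies on the mounting face of the last link; the fingertips stand 173 mm ahead of it and the grasp point (between the pads) lies 155 mm ahead of it; z points along the fingers, y is the direction in which the jaws open and shut (so a half turn about z gives the same grasp; the last joint's range is limited). The gripper opens to 85 mm and grips with 20 to 120 N. Pads are 22 mm wide; open, the fingers measure 114 mm over their backs; the gripper's body (76 mm by 85 mm) begins 54 mm behind the grasp point. The pads swing forward as they close: fully open they stand 13 mm farther back than shut.
Start: joints at [-73.51, 15.808, 86.224, -0, 77.962, -6.933], TCP at [0.229, -0.528, 0.405] pointing down, gripper open.
Joint ranges: [-165.64, 165.64], [-43.16, 119.46], [12.63, 154.43], [-67.54, 247.53], [6.08, 155.33], [-154.97, 154.97]. Speed limits (degrees/s): [147.25, 147.25, 180, 180, 180, 180].

INTERFACE

Orientations are given as a 3x3 rotation matrix whose columns are the frame's x, y, z axes.
In Python, from bench import bot gives the robot as it stands.
- The arm moves only by the tool play_rows, never from a script. Its argument "steps" is a list of rows, each an object of numbers: "dx", "dy", "dz": the shift along the tool's x, y, z scaled (see below); "ax", "ay", "az": the turn, a rotation vector about the tool's x, y, z scaled (see below); "fingers": the closure, from -1 (fully open) to 1 (shut). A call has exactly 5 rows; each row is the pose to reach, as a shift and turn from the pose commanded when the call began, along the tool's axes at that moment; what a row does not reach only later rows make up. The controller multiplies each number of a shift by 0.12 m and each number of a turn by 120 degrees. A row lasts 1/12 s, in which the tool goes at most 41.7 mm and 7.16 degrees, less where a joint would pass 70% of its speed; a pose out of reach is approached as far as the arm can. A call with a number of a shift or a turn outside -1 to 1 is refused whole. A call with a gripper value outside its range is refused whole. The fingers move at their own pace and stop on an object; "force" is the grip in N (left out, the last holds). Time passes only in rows, so rows that repeat a pose let the fingers close, or fill a call up. It gives the time, the measured TCP pose, the force and the opening at its end, in the units of the state.
- bot.get_state(): the state, without advancing time (a new reading comes with each control period).
- bot.get_image(name): name is "scene" or "top" or "wrist"; returns (picture, depth): 420x560x3 uint8, red, green, blue; 420x560 float32, m along the optical axis (not along the pixel's ray), 0 where there is no reading.
- bot.camera_params(name): a dict with "K" (3x3 intrinsics, pixels), "R" (3x3) and "t" (3): a world point X has camera coordinates R X + t; the wrist camera has in their place "hand_eye" (4x4, takes a point from camera to tool coordinates, whose origin is the TCP and whose axes are the flange's). Camera axes: x right, y down, z forward; pixel columns grow to the right and rows downward; lengths in m; the calibration is good to about 2 mm. A picture is of the moment at which its call begins: read the wrist's pose just before it. camera_params takes no time and is no camera call.
- bot.hand_in(): hands the job in, once; it reports no verdict.
The state is a dict: "time_s": time; "q": joint angles; "qvel": joint speeds; "joint_torque": joint torques, N m; "tcp_pos": TCP position; "tcp_rot": TCP orientation; "contact_force": force on the tool from outside, world axes, zero at the start; "ft_torque": the same for the moment, N m; "width": finger opening in m.
Only numpy, scipy, OpenCV 4.12 (cv2) and the standard library are available. Lean on these libraries where they do the work, as an engineer would, in place of code of your own. Each camera call takes 0.05 s, during which the arm holds its last target.

## Working session

There is one attempt and no reset: what is moved stays moved. The work goes in short steps, Python scripts to look and compute and a tool call to move; the robot and the scene stay as the last step left them, time stands still between calls to the robot, and variables do not carry over. Pictures are saved under pics/ and viewed, and the job is handed in when it is done.

Besides the shell and the picture viewer there is one more tool, called after "Request:" by a JSON object that holds its "name" and its "arguments". play_rows: Moves the arm, as the interface text tells. Its arguments: {"type":"object","properties":{"steps":{"type":"array","items":{"type":"object","properties":{"dx":{"type":"number"},"dy":{"type":"number"},"dz":{"type":"number"},"ax":{"type":"number"},"ay":{"type":"number"},"az":{"type":"number"},"fingers":{"type":"number"}}}},"force":{"type":"number"}},"required":["steps"]}

```bash
mkdir -p pics
cat > h.py <<'E'
import numpy as np, cv2
from bench import bot
def snap(n,f):
    im,d=bot.get_image(n); cv2.imwrite('pics/'+f+'.png',im[:,:,::-1]); np.save('pics/'+f+'.npy',d); return im,d
def world(n,u,v,d):
    p=bot.camera_params(n);K=np.array(p['K']);c=np.linalg.inv(K)@np.array([u,v,1.])*d
    return np.array(p['R']).T@(c-np.array(p['t']))
E
python3 - <<'E'
from h import *
s=bot.get_state();print(s)
snap('scene','s0');snap('top','t0')
print(bot.camera_params('top'))
E
```

```text
{'time_s': 0.0, 'q': array([-7.35094314e+01,  1.58483972e+01,  8.62961821e+01, -9.37545707e-05,
        7.79612644e+01, -6.93163349e+00]), 'qvel': array([-0.10464728, -0.07432739, -0.08906769, -0.00450734,  0.03570842,
        0.00666174]), 'joint_torque': array([-1.08752061e-03, -4.16767645e+01, -2.45801532e+01, -5.85207249e-05,
        1.11244130e-02,  3.23514587e-05]), 'tcp_pos': array([ 0.22850914, -0.52741271,  0.40382501]), 'tcp_rot': array([[ 9.17600584e-01,  3.97503322e-01, -5.25909631e-04],
       [ 3.97503608e-01, -9.17598902e-01,  1.77087714e-03],
       [ 2.21355446e-04, -1.83400888e-03, -9.99998294e-01]]), 'contact_force': array([-0.36441607,  0.70124302, -0.39925532]), 'ft_torque': array([ 0.00737368, -0.01480142,  0.07205718]), 'width': 0.08530294182830984}
{'K': array([[472.48884742,   0.        , 281.02100213],
       [  0.        , 472.48884742, 215.36766108],
       [  0.        ,   0.        ,   1.        ]]), 'R': array([[ 0.02218943, -0.99962821,  0.01584541],
       [-0.99898855, -0.02278967, -0.03876224],
       [ 0.03910894, -0.01496927, -0.99912282]]), 't': array([-0.02486767,  0.53624011,  1.3637045 ])}
```

View pics/t0.png

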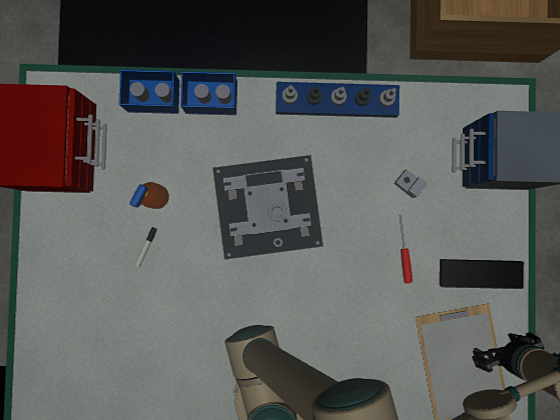

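View pics/s0.png

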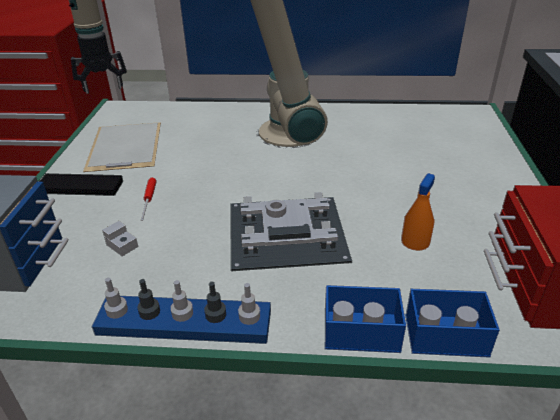

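The top view shows the plate around (268,205), with the dark stop bar at (265,179), the collar at (277,212), the nut at (278,242), and the tabs below the ears. I'll zoom in next.

Run:
```python
from h import *
im=cv2.imread('pics/t0.png');c=im[145:270,200:335];c=cv2.resize(c,None,fx=5,fy=5,interpolation=cv2.INTER_CUBIC)
c=cv2.convertScaleAbs(c,alpha=1.5);cv2.imwrite('pics/t0z.png',c[:600])
d=np.load('pics/t0.npy')
p=bot.camera_params('top')
v,u=np.mgrid[145:265,205:330]
K=np.array(p['K']);z=d[v,u];c=np.stack([(u-K[0,2])/K[0,0]*z,(v-K[1,2])/K[1,1]*z,z],-1)
W=(c-np.array(p['t']))@np.array(p['R'])
h=(W[...,2]*1000).round()
g=np.clip(h*3,0,255).astype(np.uint8);cv2.imwrite('pics/h0.png',cv2.resize(g,None,fx=5,fy=5,interpolation=0))
m=(np.abs(W[...,2]-.051)<.004);q=W[m][:,:2].astype(np.float32)
print(m.sum(),cv2.minAreaRect(q),np.median(W[m][:,2]))
```

```text
2620 ((0.560643196105957, 0.02605164796113968), (0.19543439149856567, 0.23013366758823395), 8.969062805175781) 0.050854671190077604
```

View pics/t0z.png

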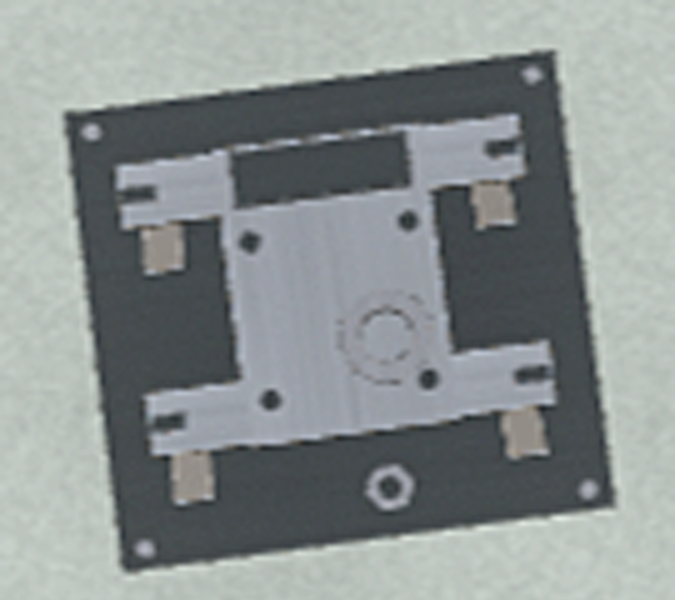

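View pics/h0.png

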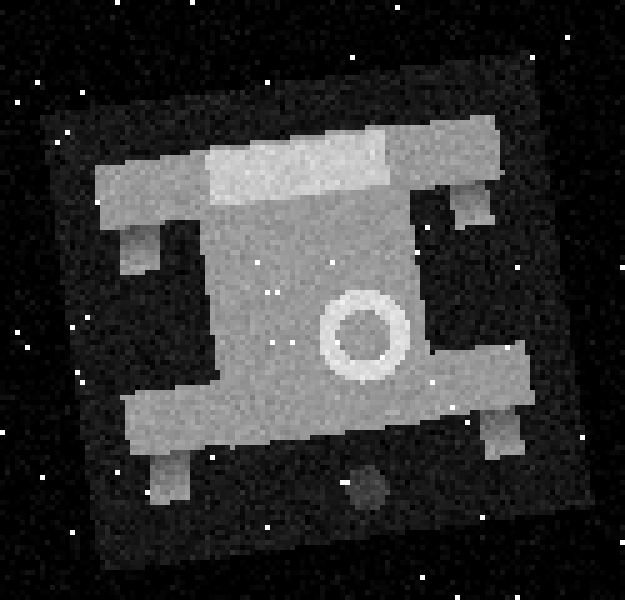

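```bash
cat >> h.py <<'E'
def fitplate(d):
    from scipy.optimize import minimize
    p=bot.camera_params('top');K=np.array(p['K'])
    v,u=np.mgrid[140:270,200:335];z=cv2.medianBlur(d,3)[v,u]
    # sub-pixel: refer each pixel's ray to the plane z=51mm
    ray=np.stack([(u-K[0,2])/K[0,0],(v-K[1,2])/K[1,1],np.ones(u.shape)],-1)@np.array(p['R'])
    C=-np.array(p['R']).T@np.array(p['t'])
    P=C+ray*((.051-C[2])/ray[...,2])[...,None]
    H=(C+ray*z[...,None])[...,2]
    m=(H>.04).astype(float)
    def cost(q):
        a=q[2];c,s=np.cos(a),np.sin(a);dx=P[...,0]-q[0];dy=P[...,1]-q[1]
        x=c*dx+s*dy;y=-s*dx+c*dy
        sg=lambda t:1/(1+np.exp(-t/.0008))
        box=lambda x0,x1,y0,y1:sg(x-x0)*sg(x1-x)*sg(y-y0)*sg(y1-y)
        t=np.maximum(box(-.085,.085,-.06,.06),np.maximum(box(-.083,-.047,-.1225,.1225),box(.047,.083,-.1225,.1225)))
        ign=((abs(abs(y)-.095)<.017)&(((x>.0)&(x<.05))|((x<-.08)&(x>-.13))))|((abs(y)<.06)&(x>.07))
        return (((t-m)**2)*(~ign)).sum()
    r=minimize(cost,[.555,.026,.15],method='Nelder-Mead',options=dict(initial_simplex=[[.555,.026,.14],[.565,.026,.14],[.555,.036,.14],[.555,.026,.2]],xatol=1e-5))
    return r.x,r.fun
E
python3 - <<'E'
from h import *
d=np.load('pics/t0.npy');q,f=fitplate(d);print(q,np.degrees(q[2]),f)
a=q[2];R=np.array([[np.cos(a),-np.sin(a)],[np.sin(a),np.cos(a)]])
for n,x,y in [('FL',.065,.095),('FR',.065,-.095),('BL',-.065,.095),('BR',-.065,-.095)]:
    print(n,q[:2]+R@[x,y],'tab',q[:2]+R@[x-.04,y],q[:2]+R@[x-.043,y])
p=bot.camera_params('top');
im=cv2.imread('pics/t0.png')
for x,y in [(.065,.095),(.065,-.095),(-.065,.095),(-.065,-.095),(.025,.095),(.083,.1225)]:
    X=np.r_[q[:2]+R@[x,y],.051];c=p['R']@X+p['t'];uv=(p['K']@c)[:2]/c[2];print((uv-[200,145])*5)
print(bot.camera_params('wrist'))
E
```

```text
[0.5732757  0.02777073 0.15394712] 8.820520135775011 150.74025945761593
FL [0.6229397 0.1316143] tab [0.58341276 0.12548071] [0.58044824 0.12502069]
FR [ 0.65207425 -0.05613867] tab [ 0.61254731 -0.06227226] [ 0.60958279 -0.06273228]
BL [0.49447714 0.11168013] tab [0.4549502  0.10554654] [0.45198568 0.10508652]
BR [ 0.52361169 -0.07607284] tab [ 0.48408475 -0.08220643] [ 0.48112023 -0.08266645]
[154.19536668 190.73875243]
[487.18930597 147.41511587]
[183.62674114 418.85584291]
[517.71285127 374.70351168]
[163.22895992 260.75644761]
[101.79884106 165.55573912]
{'K': array([[294.42235119,   0.        , 277.8391213 ],
       [  0.        , 294.42235119, 206.81273769],
       [  0.        ,   0.        ,   1.        ]]), 'hand_eye': array([[ 1.08250147e-04, -9.44588672e-01, -3.28256346e-01,
         8.49212382e-02],
       [ 9.99999626e-01, -1.79542383e-04,  8.46423262e-04,
         2.75320457e-04],
       [-8.58457752e-04, -3.28256315e-01,  9.44588299e-01,
         2.87678737e-02],
       [ 0.00000000e+00,  0.00000000e+00,  0.00000000e+00,
         1.00000000e+00]])}
```

```bash
sed -i 's/\.1225/.115/g' h.py
python3 - <<'E'
from h import *
d=np.load('pics/t0.npy');q,f=fitplate(d);print(q,np.degrees(q[2]),f)
a=q[2];R=np.array([[np.cos(a),-np.sin(a)],[np.sin(a),np.cos(a)]])
for n,x,y in [('FL',.065,.095),('FR',.065,-.095),('BL',-.065,.095),('BR',-.065,-.095)]:
    print(n,q[:2]+R@[x,y],'tab',q[:2]+R@[x-.043,y])
E
```

```text
[0.57327189 0.02779781 0.1541548 ] 8.832419194155356 35.507914858275775
FL [0.62291432 0.13165169] tab [0.58042423 0.12504926]
FR [ 0.65208787 -0.05609522] tab [ 0.60959778 -0.06269766]
BL [0.49445591 0.11169084] tab [0.45196582 0.10508841]
BR [ 0.52362945 -0.07605607] tab [ 0.48113936 -0.0826585 ]
```

Request:
{"name": "play_rows", "arguments": {"steps": [{"dx": 0.33, "dy": -0.22, "az": 0.06, "fingers": 1}, {"dx": 0.66, "dy": -0.44, "az": 0.122, "fingers": 1}, {"dx": 1, "dy": -0.66, "az": 0.122, "fingers": 1}, {"dx": 1, "dy": -0.66, "az": 0.122, "fingers": 1}, {"dx": 1, "dy": -0.66, "az": 0.122, "fingers": 1}], "force": 60}}

```text
validation failed for argument at $.st...
```

```bash
cat >> h.py <<'E'
Q=np.array([0.57327,0.02780,0.15415])
def go(x,y,tipz,L=.173,cmd=None):
    """tool-frame units to bring tip to plate-frame x,y (m), world tip z"""
    s=bot.get_state();a=Q[2];R=np.array([[np.cos(a),-np.sin(a)],[np.sin(a),np.cos(a)]])
    T=np.r_[Q[:2]+R@[x,y],tipz]
    tip=s['tcp_pos']+s['tcp_rot']@[0,0,L]
    d=s['tcp_rot'].T@(T-tip)/.12
    X=s['tcp_rot'][:,0];yaw=np.arctan2(X[1],X[0])
    # tilt+yaw correction as rotvec in tool axes
    Rt=np.array([[np.cos(a),np.sin(a),0],[np.sin(a),-np.cos(a),0],[0,0,-1]])
    rv=cv2.Rodrigues(s['tcp_rot'].T@Rt)[0].ravel()
    print('t',round(s['time_s'],2),'tip',tip.round(4),'plate',(R.T@(tip[:2]-Q[:2])).round(4),'d',d.round(3),'rot',(np.degrees(rv)/120).round(4),'F',s['contact_force'].round(2),'w',round(s['width'],4))
E
python3 -c "
from h import *
go(-.065,-.095,.12)"
```

```text
t 0.1 tip [ 0.2285 -0.5272  0.2309] plate [-0.4259 -0.4954] d [ 3.751 -2.47   0.929] rot [-0.0008 -0.      0.1216] F [-0.13 -0.26  0.39] w 0.0855
```

Request:
{"name": "play_rows", "arguments": {"steps": [{"dx": 0.33, "dy": -0.22, "dz": 0.0, "ax": 0.0, "ay": 0.0, "az": 0.06, "fingers": 1.0}, {"dx": 0.66, "dy": -0.44, "dz": 0.0, "ax": 0.0, "ay": 0.0, "az": 0.12, "fingers": 1.0}, {"dx": 1.0, "dy": -0.66, "dz": 0.0, "ax": 0.0, "ay": 0.0, "az": 0.122, "fingers": 1.0}, {"dx": 1.0, "dy": -0.66, "dz": 0.0, "ax": 0.0, "ay": 0.0, "az": 0.122, "fingers": 1.0}, {"dx": 1.0, "dy": -0.66, "dz": 0.0, "ax": 0.0, "ay": 0.0, "az": 0.122, "fingers": 1.0}], "force": 60}}

```text
time_s: 0.52
tcp_pos: [0.3087, -0.4035, 0.4045]
tcp_rot: [[0.988, 0.157, 0.001], [0.157, -0.988, 0.003], [0.001, -0.003, -1.0]]
contact_force: [0.0, -0.6, 0.9]
width: 0.0254
```

```bash
python3 -c "
from h import *
go(-.065,-.095,.12)"
```

```text
t 0.52 tip [ 0.3088 -0.4029  0.2315] plate [-0.3275 -0.385 ] d [ 2.193 -2.407  0.939] rot [-0.0014 -0.0006  0.0015] F [ 0.01 -0.59  0.91] w 0.0254
```

Request:
{"name": "play_rows", "arguments": {"steps": [{"dx": 0.22, "dy": -0.24, "dz": 0.0, "ax": 0.0, "ay": 0.0, "az": 0.0, "fingers": 1.0}, {"dx": 0.45, "dy": -0.5, "dz": 0.0, "ax": 0.0, "ay": 0.0, "az": 0.0, "fingers": 1.0}, {"dx": 0.68, "dy": -0.75, "dz": 0.0, "ax": 0.0, "ay": 0.0, "az": 0.0, "fingers": 1.0}, {"dx": 0.9, "dy": -1.0, "dz": 0.0, "ax": 0.0, "ay": 0.0, "az": 0.0, "fingers": 1.0}, {"dx": 0.9, "dy": -1.0, "dz": 0.0, "ax": 0.0, "ay": 0.0, "az": 0.0, "fingers": 1.0}]}}

```text
time_s: 0.93
tcp_pos: [0.3978, -0.2676, 0.4045]
tcp_rot: [[0.987, 0.158, 0.002], [0.158, -0.987, 0.004], [0.002, -0.004, -1.0]]
contact_force: [0.1, -0.1, 0.1]
width: -0.0
```

Request:
{"name": "play_rows", "arguments": {"steps": [{"dx": 0.22, "dy": -0.24, "dz": 0.0, "ax": 0.0, "ay": 0.0, "az": 0.0, "fingers": 1.0}, {"dx": 0.45, "dy": -0.5, "dz": 0.0, "ax": 0.0, "ay": 0.0, "az": 0.0, "fingers": 1.0}, {"dx": 0.68, "dy": -0.75, "dz": 0.1, "ax": 0.0, "ay": 0.0, "az": 0.0, "fingers": 1.0}, {"dx": 0.9, "dy": -1.0, "dz": 0.3, "ax": 0.0, "ay": 0.0, "az": 0.0, "fingers": 1.0}, {"dx": 0.9, "dy": -1.0, "dz": 0.5, "ax": 0.0, "ay": 0.0, "az": 0.0, "fingers": 1.0}]}}

```text
time_s: 1.35
tcp_pos: [0.487, -0.1345, 0.3455]
tcp_rot: [[0.988, 0.156, 0.007], [0.156, -0.988, 0.0], [0.006, 0.001, -1.0]]
contact_force: [-1.0, -0.8, -0.8]
width: 0.0001
```

```bash
python3 -c "
from h import *
go(-.065,-.095,.1)"
```

```text
t 1.35 tip [ 0.4881 -0.1345  0.1725] plate [-0.1091 -0.1473] d [ 0.364 -0.435  0.606] rot [ 0.0005 -0.0031  0.0013] F [-0.95 -0.8  -0.81] w 0.0001
```

Request:
{"name": "play_rows", "arguments": {"steps": [{"dx": 0.2, "dy": -0.24, "dz": 0.2, "ax": 0.0, "ay": 0.0, "az": 0.0, "fingers": 1.0}, {"dx": 0.365, "dy": -0.435, "dz": 0.5, "ax": 0.0, "ay": 0.0, "az": 0.0, "fingers": 1.0}, {"dx": 0.365, "dy": -0.435, "dz": 0.75, "ax": 0.0, "ay": 0.0, "az": 0.0, "fingers": 1.0}, {"dx": 0.365, "dy": -0.435, "dz": 0.85, "ax": 0.0, "ay": 0.0, "az": 0.0, "fingers": 1.0}, {"dx": 0.365, "dy": -0.435, "dz": 0.85, "ax": 0.0, "ay": 0.0, "az": 0.0, "fingers": 1.0}]}}

```text
time_s: 1.77
tcp_pos: [0.5182, -0.0788, 0.2388]
tcp_rot: [[0.988, 0.154, -0.008], [0.154, -0.988, 0.002], [-0.008, -0.003, -1.0]]
contact_force: [-0.6, 0.3, -0.4]
width: 0.0003
```

```bash
python3 -c "
from h import *
go(-.065,-.095,.053)
snap('wrist','w1');snap('scene','s1')"
```

```text
t 1.77 tip [ 0.5168 -0.0785  0.0658] plate [-0.0722 -0.0963] d [ 0.06  -0.011  0.106] rot [-0.0014  0.0038  0.0001] F [-0.58  0.31 -0.35] w 0.0003
```

View pics/w1.png

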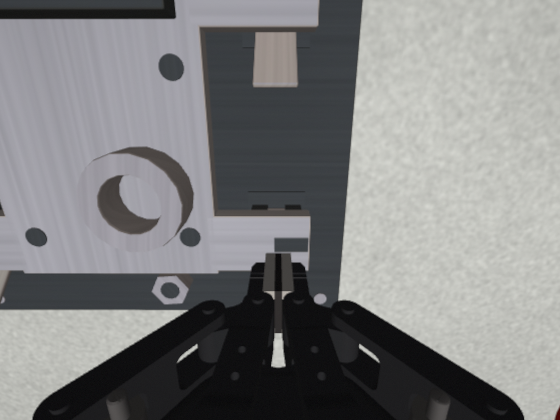

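View pics/s1.png

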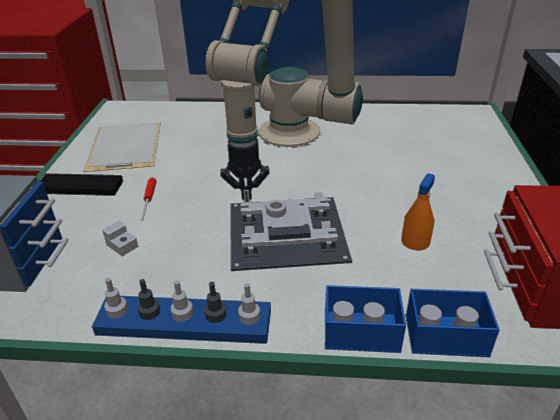

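The wrist view has the shut tips at (278,268), just behind the back-right ear with its slot at (290,244). I'll settle on the ear centre next.

Request:
{"name": "play_rows", "arguments": {"steps": [{"dx": 0.0, "dy": 0.0, "dz": 0.0, "ax": 0.0, "ay": 0.0, "az": 0.0, "fingers": 1.0}, {"dx": 0.0, "dy": 0.0, "dz": 0.0, "ax": 0.0, "ay": 0.0, "az": 0.0, "fingers": 1.0}, {"dx": 0.0, "dy": 0.0, "dz": 0.0, "ax": 0.0, "ay": 0.0, "az": 0.0, "fingers": 1.0}, {"dx": 0.0, "dy": 0.0, "dz": 0.0, "ax": 0.0, "ay": 0.0, "az": 0.0, "fingers": 1.0}, {"dx": 0.0, "dy": 0.0, "dz": 0.0, "ax": 0.0, "ay": 0.0, "az": 0.0, "fingers": 1.0}]}}

```text
time_s: 2.28
tcp_pos: [0.5194, -0.0791, 0.2435]
tcp_rot: [[0.988, 0.152, 0.002], [0.152, -0.988, -0.001], [0.001, 0.001, -1.0]]
contact_force: [0.5, 0.3, 0.9]
width: 0.0
```

```bash
python3 -c "
from h import *
go(-.065,-.095,.053)"
```

```text
t 2.28 tip [ 0.5197 -0.0792  0.0705] plate [-0.0694 -0.0975] d [ 0.036 -0.021  0.146] rot [ 0.0004 -0.0007 -0.0006] F [0.53 0.31 0.9 ] w 0.0
```

Request:
{"name": "play_rows", "arguments": {"steps": [{"dx": 0.036, "dy": -0.02, "dz": 0.05, "ax": 0.0, "ay": 0.0, "az": 0.0, "fingers": 1.0}, {"dx": 0.036, "dy": -0.02, "dz": 0.1, "ax": 0.0, "ay": 0.0, "az": 0.0, "fingers": 1.0}, {"dx": 0.036, "dy": -0.02, "dz": 0.14, "ax": 0.0, "ay": 0.0, "az": 0.0, "fingers": 1.0}, {"dx": 0.036, "dy": -0.02, "dz": 0.14, "ax": 0.0, "ay": 0.0, "az": 0.0, "fingers": 1.0}, {"dx": 0.036, "dy": -0.02, "dz": 0.14, "ax": 0.0, "ay": 0.0, "az": 0.0, "fingers": 1.0}]}}

```text
time_s: 2.7
tcp_pos: [0.5231, -0.0757, 0.2252]
tcp_rot: [[0.988, 0.153, -0.001], [0.153, -0.988, 0.0], [-0.001, -0.001, -1.0]]
contact_force: [0.1, 0.2, -0.2]
width: -0.0
```

Request:
{"name": "play_rows", "arguments": {"steps": [{"dx": 0.0, "dy": 0.0, "dz": 0.01, "ax": 0.0, "ay": 0.0, "az": 0.0, "fingers": 1.0}, {"dx": 0.0, "dy": 0.0, "dz": 0.02, "ax": 0.0, "ay": 0.0, "az": 0.0, "fingers": 1.0}, {"dx": 0.0, "dy": 0.0, "dz": 0.025, "ax": 0.0, "ay": 0.0, "az": 0.0, "fingers": 1.0}, {"dx": 0.0, "dy": 0.0, "dz": 0.025, "ax": 0.0, "ay": 0.0, "az": 0.0, "fingers": 1.0}, {"dx": 0.0, "dy": 0.0, "dz": 0.025, "ax": 0.0, "ay": 0.0, "az": 0.0, "fingers": 1.0}]}}

```text
time_s: 3.12
tcp_pos: [0.5231, -0.0758, 0.2232]
tcp_rot: [[0.988, 0.153, -0.0], [0.153, -0.988, -0.0], [-0.0, 0.0, -1.0]]
contact_force: [-1.6, 0.3, 3.7]
width: 0.0001
```

```bash
python3 -c "
from h import *
go(-.065,-.095,.051)"
```

```text
t 3.12 tip [ 0.5231 -0.0759  0.0502] plate [-0.0655 -0.0947] d [ 0.004  0.002 -0.007] rot [ 0.0001  0.     -0.0004] F [-1.58  0.28  3.7 ] w 0.0001
```

Request:
{"name": "play_rows", "arguments": {"steps": [{"dx": 0.0, "dy": 0.0, "dz": 0.01, "ax": 0.0, "ay": 0.0, "az": 0.0, "fingers": 1.0}, {"dx": 0.0, "dy": 0.0, "dz": 0.015, "ax": 0.0, "ay": 0.0, "az": 0.0, "fingers": 1.0}, {"dx": 0.0, "dy": 0.0, "dz": 0.02, "ax": 0.0, "ay": 0.0, "az": 0.0, "fingers": 1.0}, {"dx": 0.0, "dy": 0.0, "dz": 0.02, "ax": 0.0, "ay": 0.0, "az": 0.0, "fingers": 1.0}, {"dx": 0.0, "dy": 0.0, "dz": 0.02, "ax": 0.0, "ay": 0.0, "az": 0.0, "fingers": 1.0}]}}

```text
time_s: 3.53
tcp_pos: [0.523, -0.076, 0.2207]
tcp_rot: [[0.988, 0.153, -0.0], [0.153, -0.988, -0.001], [-0.0, 0.0, -1.0]]
contact_force: [-2.5, -0.2, 6.4]
width: -0.0002
```

```bash
python3 -c "
from h import *
go(-.065,-.095,.051)"
```

```text
t 3.53 tip [ 0.523  -0.076   0.0477] plate [-0.0656 -0.0949] d [ 0.005  0.001 -0.028] rot [ 0.0002  0.0002 -0.0003] F [-2.49 -0.22  6.39] w -0.0002
```

The ear moved down 2.5 mm at about 6 N, so it gives. I'll press a bit further to find the end of travel.

Request:
{"name": "play_rows", "arguments": {"steps": [{"dx": 0.0, "dy": 0.0, "dz": 0.01, "ax": 0.0, "ay": 0.0, "az": 0.0, "fingers": 1.0}, {"dx": 0.0, "dy": 0.0, "dz": 0.02, "ax": 0.0, "ay": 0.0, "az": 0.0, "fingers": 1.0}, {"dx": 0.0, "dy": 0.0, "dz": 0.02, "ax": 0.0, "ay": 0.0, "az": 0.0, "fingers": 1.0}, {"dx": 0.0, "dy": 0.0, "dz": 0.02, "ax": 0.0, "ay": 0.0, "az": 0.0, "fingers": 1.0}, {"dx": 0.0, "dy": 0.0, "dz": 0.02, "ax": 0.0, "ay": 0.0, "az": 0.0, "fingers": 1.0}]}}

```text
time_s: 3.95
tcp_pos: [0.5229, -0.076, 0.2202]
tcp_rot: [[0.988, 0.153, 0.0], [0.153, -0.988, -0.001], [0.0, 0.001, -1.0]]
contact_force: [-6.4, -0.1, 18.7]
width: -0.0002
```

```bash
python3 -c "
from h import *
go(-.065,-.095,.051)
snap('top','t2');snap('wrist','w2');snap('scene','s2')
d=np.load('pics/t2.npy');d0=np.load('pics/t0.npy')
p=bot.camera_params('top')
for n,x,y in [('FL',.065,.095),('FR',.065,-.095),('BL',-.065,.095)]:
    a=Q[2];X=np.r_[Q[0]+x*np.cos(a)-y*np.sin(a),Q[1]+x*np.sin(a)+y*np.cos(a),.051]
    c=p['R']@X+p['t'];u,v=((p['K']@c)[:2]/c[2]).round().astype(int)
    print(n,[round(1000*(np.median(d0[v-4:v+5,u-4:u+5])-np.median(k[v-4:v+5,u-4:u+5])),1) for k in (d,)])
"
```

```text
t 3.95 tip [ 0.523  -0.0761  0.0472] plate [-0.0656 -0.095 ] d [ 0.005  0.    -0.032] rot [ 0.0004 -0.0001 -0.0003] F [-6.44 -0.15 18.71] w -0.0002
FL [np.float32(5.1)]
FR [np.float32(0.4)]
BL [np.float32(0.0)]
```

The diagonally opposite ear (front-left) rose 5.1 mm, so back-right is the rocking corner. I'll release it and move over its tab.

Request:
{"name": "play_rows", "arguments": {"steps": [{"dx": 0.0, "dy": 0.0, "dz": -0.08, "ax": 0.0, "ay": 0.0, "az": 0.0, "fingers": 1.0}, {"dx": 0.0, "dy": 0.0, "dz": -0.25, "ax": 0.0, "ay": 0.0, "az": 0.0, "fingers": 1.0}, {"dx": -0.1, "dy": 0.0, "dz": -0.33, "ax": 0.0, "ay": 0.0, "az": 0.0, "fingers": 1.0}, {"dx": -0.3, "dy": 0.0, "dz": -0.33, "ax": 0.0, "ay": 0.0, "az": 0.0, "fingers": 1.0}, {"dx": -0.33, "dy": 0.0, "dz": -0.33, "ax": 0.0, "ay": 0.0, "az": 0.0, "fingers": 1.0}]}}

```text
time_s: 4.52
tcp_pos: [0.4814, -0.0816, 0.2577]
tcp_rot: [[0.988, 0.152, -0.003], [0.152, -0.988, 0.001], [-0.003, -0.001, -1.0]]
contact_force: [-0.5, 0.9, 0.6]
width: -0.0003
```

Request:
{"name": "play_rows", "arguments": {"steps": [{"dx": 0.0, "dy": 0.0, "dz": 0.0, "ax": 0.0, "ay": 0.0, "az": 0.0, "fingers": 1.0}, {"dx": 0.0, "dy": 0.0, "dz": 0.0, "ax": 0.0, "ay": 0.0, "az": 0.0, "fingers": 1.0}, {"dx": 0.0, "dy": 0.0, "dz": 0.0, "ax": 0.0, "ay": 0.0, "az": 0.0, "fingers": 1.0}, {"dx": 0.0, "dy": 0.0, "dz": 0.0, "ax": 0.0, "ay": 0.0, "az": 0.0, "fingers": 1.0}, {"dx": 0.0, "dy": 0.0, "dz": 0.0, "ax": 0.0, "ay": 0.0, "az": 0.0, "fingers": 1.0}]}}

```text
time_s: 4.93
tcp_pos: [0.4848, -0.0818, 0.2574]
tcp_rot: [[0.988, 0.153, 0.0], [0.153, -0.988, -0.0], [0.0, 0.0, -1.0]]
contact_force: [-0.5, -0.2, -0.4]
width: 0.0001
```

```bash
python3 -c "
from h import *
go(-.105,-.095,.060)
snap('wrist','w3')"
```

```text
t 4.93 tip [ 0.4849 -0.0819  0.0844] plate [-0.1042 -0.0948] d [-0.007  0.002  0.203] rot [ 0.     -0.0001 -0.0003] F [-0.54 -0.24 -0.41] w 0.0001
```

View pics/w3.png

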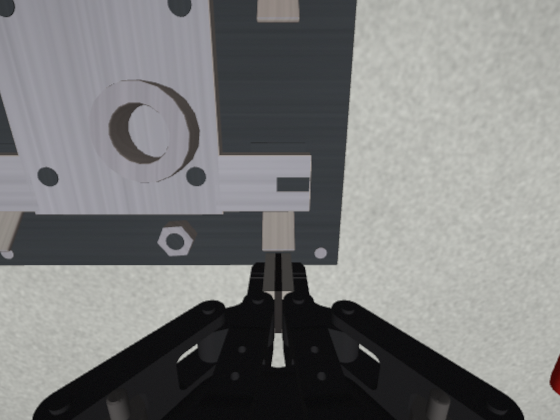

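The wrist view shows the back-right tab at (278,230), in line with the shut tips and clear behind the ear edge. I'll press straight down now.

Request:
{"name": "play_rows", "arguments": {"steps": [{"dx": -0.005, "dy": 0.0, "dz": 0.1, "ax": 0.0, "ay": 0.0, "az": 0.0, "fingers": 1.0}, {"dx": -0.005, "dy": 0.0, "dz": 0.2, "ax": 0.0, "ay": 0.0, "az": 0.0, "fingers": 1.0}, {"dx": -0.005, "dy": 0.0, "dz": 0.25, "ax": 0.0, "ay": 0.0, "az": 0.0, "fingers": 1.0}, {"dx": -0.005, "dy": 0.0, "dz": 0.3, "ax": 0.0, "ay": 0.0, "az": 0.0, "fingers": 1.0}, {"dx": -0.005, "dy": 0.0, "dz": 0.35, "ax": 0.0, "ay": 0.0, "az": 0.0, "fingers": 1.0}]}}

```text
time_s: 5.4
tcp_pos: [0.4841, -0.082, 0.2157]
tcp_rot: [[0.988, 0.153, 0.001], [0.153, -0.988, -0.0], [0.001, 0.001, -1.0]]
contact_force: [1.3, -0.2, 2.9]
width: -0.0001
```

```bash
python3 -c "
from h import *
go(-.105,-.095,.016)
snap('wrist','w4')"
```

```text
t 5.4 tip [ 0.4843 -0.0821  0.0427] plate [-0.1048 -0.0949] d [-0.002  0.     0.223] rot [ 0.0003 -0.0006 -0.0004] F [ 1.26 -0.16  2.94] w -0.0001
```

View pics/w4.png

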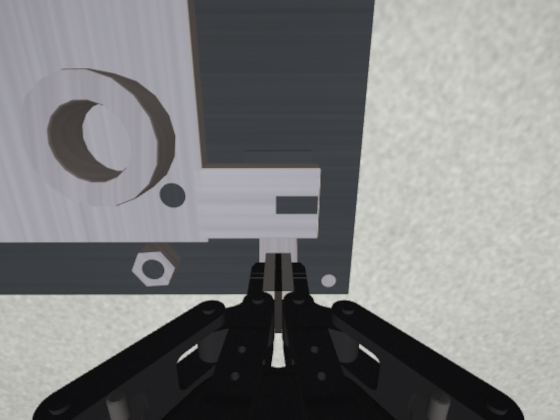

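The tip at (278,262) is on the tab, which is swinging down at about 3 N. The nut at (155,268) and the ear are both clear. I'll keep pressing.

Request:
{"name": "play_rows", "arguments": {"steps": [{"dx": 0.0, "dy": 0.0, "dz": 0.05, "ax": 0.0, "ay": 0.0, "az": 0.0, "fingers": 1.0}, {"dx": 0.0, "dy": 0.0, "dz": 0.09, "ax": 0.0, "ay": 0.0, "az": 0.0, "fingers": 1.0}, {"dx": 0.0, "dy": 0.0, "dz": 0.12, "ax": 0.0, "ay": 0.0, "az": 0.0, "fingers": 1.0}, {"dx": 0.0, "dy": 0.0, "dz": 0.14, "ax": 0.0, "ay": 0.0, "az": 0.0, "fingers": 1.0}, {"dx": 0.0, "dy": 0.0, "dz": 0.14, "ax": 0.0, "ay": 0.0, "az": 0.0, "fingers": 1.0}]}}

```text
time_s: 5.87
tcp_pos: [0.4833, -0.0819, 0.1983]
tcp_rot: [[0.988, 0.153, -0.001], [0.153, -0.988, 0.0], [-0.001, -0.0, -1.0]]
contact_force: [0.2, -0.7, -0.7]
width: -0.0001
```

```bash
python3 -c "
from h import *
go(-.105,-.095,.016)"
```

```text
t 5.87 tip [ 0.4832 -0.0819  0.0253] plate [-0.1059 -0.0946] d [0.007 0.003 0.078] rot [-0.0001  0.0004 -0.0004] F [ 0.22 -0.69 -0.73] w -0.0001
```

Request:
{"name": "play_rows", "arguments": {"steps": [{"dx": 0.005, "dy": 0.0, "dz": 0.03, "ax": 0.0, "ay": 0.0, "az": 0.0, "fingers": 1.0}, {"dx": 0.005, "dy": 0.0, "dz": 0.055, "ax": 0.0, "ay": 0.0, "az": 0.0, "fingers": 1.0}, {"dx": 0.005, "dy": 0.0, "dz": 0.065, "ax": 0.0, "ay": 0.0, "az": 0.0, "fingers": 1.0}, {"dx": 0.005, "dy": 0.0, "dz": 0.075, "ax": 0.0, "ay": 0.0, "az": 0.0, "fingers": 1.0}, {"dx": 0.005, "dy": 0.0, "dz": 0.075, "ax": 0.0, "ay": 0.0, "az": 0.0, "fingers": 1.0}]}}

```text
time_s: 6.28
tcp_pos: [0.4839, -0.0818, 0.1896]
tcp_rot: [[0.988, 0.153, -0.001], [0.153, -0.988, 0.0], [-0.001, -0.0, -1.0]]
contact_force: [-0.5, 0.1, 0.6]
width: -0.0002
```

```bash
python3 -c "
from h import *
go(-.105,-.095,.016)"
```

```text
t 6.28 tip [ 0.4838 -0.0818  0.0166] plate [-0.1052 -0.0945] d [0.002 0.004 0.005] rot [-0.0001  0.0003 -0.0004] F [-0.52  0.09  0.64] w -0.0002
```

Request:
{"name": "play_rows", "arguments": {"steps": [{"dx": 0.0, "dy": 0.0, "dz": 0.01, "ax": 0.0, "ay": 0.0, "az": 0.0, "fingers": 1.0}, {"dx": 0.0, "dy": 0.0, "dz": 0.015, "ax": 0.0, "ay": 0.0, "az": 0.0, "fingers": 1.0}, {"dx": 0.0, "dy": 0.0, "dz": 0.02, "ax": 0.0, "ay": 0.0, "az": 0.0, "fingers": 1.0}, {"dx": 0.0, "dy": 0.0, "dz": 0.02, "ax": 0.0, "ay": 0.0, "az": 0.0, "fingers": 1.0}, {"dx": 0.0, "dy": 0.0, "dz": 0.02, "ax": 0.0, "ay": 0.0, "az": 0.0, "fingers": 1.0}]}}

```text
time_s: 6.7
tcp_pos: [0.4839, -0.0818, 0.1885]
tcp_rot: [[0.988, 0.153, 0.0], [0.153, -0.988, -0.0], [0.0, 0.0, -1.0]]
contact_force: [-3.0, 0.1, 12.5]
width: 0.0001
```

```bash
python3 -c "
from h import *
go(-.105,-.095,.016)"
```

```text
t 6.7 tip [ 0.484  -0.0818  0.0155] plate [-0.1051 -0.0946] d [ 0.001  0.003 -0.004] rot [ 0.0001 -0.0001 -0.0004] F [-3.02  0.14 12.54] w 0.0001
```

The tab reached a hard stop at 15.5 mm under 12.5 N, so it's flat. I'll lift off and check.

Request:
{"name": "play_rows", "arguments": {"steps": [{"dx": 0.0, "dy": 0.0, "dz": -0.1, "ax": 0.0, "ay": 0.0, "az": 0.0, "fingers": 1.0}, {"dx": 0.0, "dy": 0.0, "dz": -0.3, "ax": 0.0, "ay": 0.0, "az": 0.0, "fingers": 1.0}, {"dx": 0.0, "dy": 0.0, "dz": -0.6, "ax": 0.0, "ay": 0.0, "az": 0.0, "fingers": 1.0}, {"dx": 0.0, "dy": 0.0, "dz": -0.9, "ax": 0.0, "ay": 0.0, "az": 0.0, "fingers": 1.0}, {"dx": 0.0, "dy": 0.0, "dz": -1.0, "ax": 0.0, "ay": 0.0, "az": 0.0, "fingers": 1.0}]}}

```text
time_s: 7.12
tcp_pos: [0.4855, -0.0821, 0.3119]
tcp_rot: [[0.988, 0.153, 0.008], [0.153, -0.988, -0.002], [0.008, 0.003, -1.0]]
contact_force: [0.7, 0.1, 0.2]
width: 0.0003
```

Request:
{"name": "play_rows", "arguments": {"steps": [{"dx": -0.2, "dy": 0.3, "dz": -0.1, "ax": 0.0, "ay": 0.0, "az": 0.0, "fingers": 1.0}, {"dx": -0.4, "dy": 0.5, "dz": -0.2, "ax": 0.0, "ay": 0.0, "az": 0.0, "fingers": 1.0}, {"dx": -0.6, "dy": 0.7, "dz": -0.3, "ax": 0.0, "ay": 0.0, "az": 0.0, "fingers": 1.0}, {"dx": -0.6, "dy": 0.9, "dz": -0.4, "ax": 0.0, "ay": 0.0, "az": 0.0, "fingers": 1.0}, {"dx": -0.6, "dy": 1.0, "dz": -0.4, "ax": 0.0, "ay": 0.0, "az": 0.0, "fingers": 1.0}]}}

```text
time_s: 7.53
tcp_pos: [0.4314, -0.214, 0.3577]
tcp_rot: [[0.989, 0.15, 0.005], [0.15, -0.989, -0.004], [0.004, 0.005, -1.0]]
contact_force: [0.9, 0.1, 0.7]
width: -0.0002
```

Request:
{"name": "play_rows", "arguments": {"steps": [{"dx": 0.0, "dy": 0.3, "dz": 0.0, "ax": 0.0, "ay": 0.0, "az": 0.0, "fingers": 1.0}, {"dx": 0.0, "dy": 0.6, "dz": 0.0, "ax": 0.0, "ay": 0.0, "az": 0.0, "fingers": 1.0}, {"dx": 0.0, "dy": 0.8, "dz": 0.0, "ax": 0.0, "ay": 0.0, "az": 0.0, "fingers": 1.0}, {"dx": 0.0, "dy": 0.8, "dz": 0.0, "ax": 0.0, "ay": 0.0, "az": 0.0, "fingers": 1.0}, {"dx": 0.0, "dy": 0.8, "dz": 0.0, "ax": 0.0, "ay": 0.0, "az": 0.0, "fingers": 1.0}]}}

```text
time_s: 7.95
tcp_pos: [0.4465, -0.3071, 0.354]
tcp_rot: [[0.989, 0.151, -0.001], [0.151, -0.989, 0.002], [-0.0, -0.002, -1.0]]
contact_force: [0.4, 0.4, -1.0]
width: 0.0
```

Run:
```python
from h import *
im,d=snap('top','t5');snap('scene','s5')
print(fitplate(d))
c=cv2.resize(im[145:265,200:335,::-1],None,fx=5,fy=5,interpolation=cv2.INTER_CUBIC);cv2.imwrite('pics/t5z.png',cv2.convertScaleAbs(c,alpha=1.5))
d0=np.load('pics/t0.npy');p=bot.camera_params('top');a=Q[2]
for n,x,y in [('FL',.065,.095),('FR',.065,-.095),('BL',-.065,.095),('BR',-.065,-.095)]:
  for k,dx,z in (('ear',0,.051),('tabup',-.033,.045)):
    xx=x+dx;X=np.r_[Q[0]+xx*np.cos(a)-y*np.sin(a),Q[1]+xx*np.sin(a)+y*np.cos(a),z]
    c=p['R']@X+p['t'];u,v=((p['K']@c)[:2]/c[2]).round().astype(int);r=4 if k=='ear' else 2
    f=lambda D:np.median(D[v-r:v+r+1,u-r:u+r+1])
    print(n,k,'rise mm',round(1000*float(f(d0)-f(d)),1))
```

```text
(array([0.57329156, 0.02780061, 0.15382741]), np.float64(35.64710240218062))
FL ear rise mm 0.2
FL tabup rise mm -0.6
FR ear rise mm -0.3
FR tabup rise mm 1.5
BL ear rise mm 0.2
BL tabup rise mm -0.4
BR ear rise mm 0.1
BR tabup rise mm -28.3
```

View pics/t5z.png

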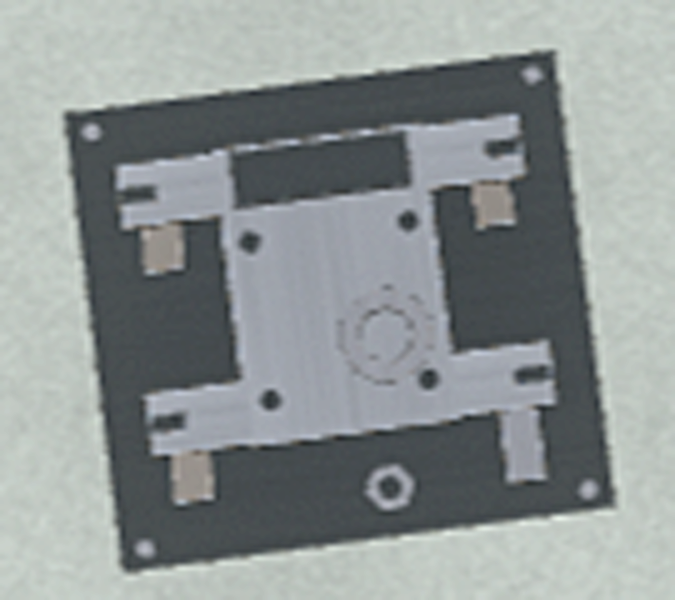

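View pics/s5.png

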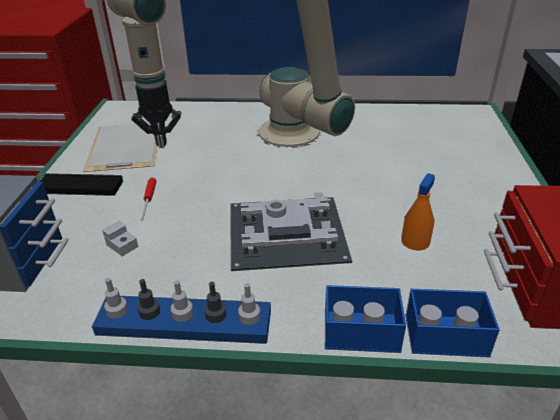

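The back-right tab at (522,445) now lies flat, with its end about 59 mm from the ear centre (60 mm expected when flat). The other three tabs still stand, the plate is level and in place, and the bystanders haven't moved.

```bash
python3 -c "
from h import *
print(bot.hand_in())"
```

```text
the job is handed in; nothing more can be done
None
```

I found the rocking corner and pressed its shim tab flat, then handed the job in at about 8 s of the 58 s; no verdict was reported.

**Finding the corner:** The first ear I pressed gave way. It was the back-right one, at plate x = -65 mm, y = -95 mm. It went down about 3–4 mm, starting at 4–6 N and stopping firmly at 19 N. The diagonally opposite ear rose 5.1 mm, so I did not press the other three.

**Pressing the tab:** I pressed 40 mm to the -x side of that ear's centre until the tab stopped hard at 15.5 mm height under 12.5 N.

**Last checks (after lifting clear):**
- **Pressed tab:** it dropped about 28 mm where I measured it, and its end is about 59 mm from the ear centre. Flat should be 60 mm.
- **Other three tabs:** they are unchanged to within about 1.5 mm, which is about the depth noise.
- **Plate:** all four ears are within 0.3 mm of their starting height, and the plate shifted less than 0.1 mm.
- **Things around it:** the collar, nut, spray bottle, screwdriver and workpiece look unmoved in the pictures, and the robot touched nothing at the end. I did not check the marker separately, but the arm never went near it.

No check failed or disagreed. The first move call was refused for missing fields, before anything had moved.

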